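# Pull the vacuum unit's filter plate and hold it up to the light panel

## Robot

A 6-joint arm with a two-finger parallel gripper is mounted at the origin on the work surface. World frame = base frame: x ahead of the robot, y to its left, z up, the work surface at z = 0. Lengths are in mm, angles in degrees, forces in N, time in s.
With the tool pointing down it reaches from about 350 to 725 mm from the base axis. Payload 6 kg.
Tool frame: the origin (TCP) lies midway between the tips of the shut fingers; the grasp point (between the pads) lies 19 mm behind it (manip.hold_point_z is the distance from the TCP to the grasp point, in mm); y points along the fingers, z is the direction in which the jaws open and shut, and the axes are right-handed (so a half turn about y gives the same grasp; the last joint's range is limited). The gripper opens to 85 mm and grips with 20 to 120 N. Pads are 22 mm wide; open, the fingers measure 114 mm over their backs; the gripper's body (76 mm by 85 mm) begins 54 mm behind the grasp point. The pads swing forward as they close: fully open they stand 13 mm farther back than shut.
Start: joints at [88.619, 2.303, 4.859, 0, -92.561, -19.12], TCP at [210.102, 561.988, 231.261] pointing down, gripper open.
Joint ranges: [-146.85, 146.85], [-73.84, 115.35], [-62.03, 85.46], [-188.31, 113.3], [-161.28, -10.13], [-171.36, 171.36]. Speed limits (degrees/s): [147.25, 147.25, 172.46, 180, 180, 180].

## Interface

Orientations are given as a 3x3 rotation matrix whose columns are the frame's x, y, z axes.
In Python, from cell import manip gives the robot as it stands. The module is installed in compiled form; this text tells all that it offers.
- The arm moves only by the shell command python3 -m pendant 'ROWS' [FORCE]. ROWS is text: rows parted by semicolons, each of 5 numbers parted by spaces: the shift along the tool's x, y, z in m, then the turn about the tool's y in degrees, then the opening, from 0 (shut) to 1 (fully open). A call has 1 to 10 rows; each row shifts and turns the pose as measured when the row begins, along the tool's axes as they then stand; what a row does not reach is not made up. A row lasts 1/10 s, in which the tool goes at most 50 mm and 8.59 degrees, less where a joint would pass 70% of its speed; a pose out of reach is approached as far as the arm can. A call is refused whole if a number of a shift passes 0.05 or a number of a turn 8.59, either way. A call with a gripper value outside its range is refused whole. The fingers move at their own pace and stop on an object; FORCE is the grip in N (left out, the last holds). Time passes only in rows, so rows that do not move let the fingers close. It gives the time, the measured TCP pose, the force and the opening at its end, in the units of the state.
- manip.sense(): the state, without advancing time (a new reading comes with each control period).
- manip.snapshot(name): name is "scene" or "side" or "wrist"; returns (picture, depth): 480x640x3 uint8, red, green, blue; 480x640 float32, mm along the optical axis (not along the pixel's ray), 0 where there is no reading.
- manip.camera_params(name): a dict with "camera_matrix" (3x3 intrinsics, pixels), "dist_coeffs" ([k1, k2, p1, p2, k3] as OpenCV has them; the pictures are not rectified), "R" (3x3) and "t" (3): a world point X has camera coordinates R X + t. Camera axes: x right, y down, z forward; pixel columns grow to the right and rows downward; lengths in mm; the calibration is good to about 2 mm. A picture is of the moment at which its call begins: read the wrist's pose just before it. camera_params takes no time and is no camera call; for the wrist camera it gives the pose at the moment of the call.
- manip.finish_job(): hands the job in, once; it reports no verdict.
The state is a dict: "clock": time; "qpos": joint angles; "qd": joint speeds; "tau": joint torques, N m; "eef_pos": TCP position; "ee_rot": TCP orientation; "force": force on the tool from outside, world axes, zero at the start; "moment": the same for the moment, N m; "finger_gap": opening from 0.0 (shut) to 1.0 (fully open).
Only numpy, scipy, OpenCV 4.12 (cv2) and the standard library are available. Lean on these libraries where they do the work, as an engineer would, in place of code of your own. Each camera call takes 0.05 s, during which the arm holds its last target.

## Task

The vacuum unit's filter is due for a clogging check: lift the hinged service flap on its top panel by the pull and fold it right back past upright so that it stays open, then draw the filter plate hidden beneath it straight up out of its slot by its tab. Carry it upright to the inspection light panel and hold it there facing the lit face: square to it, centred on it and about 5 cm in front, without touching the panel. Finish while still holding the plate there in the gripper, with the flap left open and the other things on the bench undisturbed.

Things in the scene. Friction and masses are not known exactly. Their poses are not given: they have to be found in the camera images.
- unit: Vacuum unit, fixed: brown box 280 (x) x 400 (y) x 130 mm high, cream top. Origin: centre of its underside; x from its front (gauge, black knobs) to its back, z up. Filter bay centred at x -25, y -65: a well 112 (x) x 100 mm, floor 52 mm below the top. On the top also: a spindle with brass holder, 116 mm across, at x 45, y 115, 69 mm high; a bare spindle, 48 mm across, at x -85, y 145, 30 mm high.
- flap (a joint): Angle of the service flap, rad: 0 shut over the bay, 1.57 upright, 1.92 at its stop, leaning to the unit's back. Hinged along y on its edge farthest from the unit's front; it opens upward. Plain aluminium plate 132 (x) x 118 (y) x 5 mm, 150 g; the friction hinge (about 0.14 N m) keeps it at whatever angle it is left.
- flap_handle (a point): Centre of the pull on the flap's outer side: round bar, 14 mm thick, 36 mm long, parallel to the hinge, on an 8 x 28 mm web. Its axis is 20 mm above the outer face, 118 mm from the hinge along the flap, 14 mm from the free edge; it swings with the flap. Nothing stands beside its flat ends; gripped by them it turns between the pads, so the tool can stay pointing down all through the swing.
- flap_hinge (a point): Middle of the flap's hinge line, fixed to the unit, 132.5 mm above the table, in the middle of the flap's thickness. Axes as the unit's; the hinge line runs along y.
- slot_mouth (a point): Centre of the filter slot's mouth in the bay floor, fixed to the unit, axes as the unit's, 78 mm above the table. The slot is 104 (along x) x 14 mm (along y) and 66 mm deep, vertical.
- filter: Filter plate, loose, about 120 g, standing in the slot under the flap: aluminium frame with dark mesh, 100 (x) x 10 (y) x 70 mm (z), and a pull tab 32 (x) x 8 (y) x 30 mm high in the middle of its top edge. Origin: centre of its underside, at first 12 mm above the table; the tab spans 70 to 100 mm above it. Its two faces look along its y and are alike; in the slot its axes are the unit's.
- filter_centre (a point): Centre of the filter plate's mesh, 35 mm above the plate's underside, axes as the plate's.
- light: Inspection light panel, fixed: upright LED panel 200 (y) x 150 mm (z), 16 mm thick, top edge 200 mm above the table, on a dark foot 100 x 150 x 10 mm reaching 20 mm before and 80 mm behind it. Origin on the table under the panel's middle. The lit white face looks along its -x, roughly towards the vacuum unit.
- light_face (a point): Centre of the lit face, 125 mm above the table, axes as the light panel's: -x points out of the lit face, y along its width, z up.
- holder_large: Bystander: brass wafer holder lying on the table, 112 mm across, 23 mm high. Origin at the centre of its underside.
- holder_small: Bystander: brass wafer holder lying on the table, 94 mm across, 23 mm high. Origin at the centre of its underside.
- screwdriver: Bystander: screwdriver with a red handle lying on the table, 170 mm long along its x.
Not all that is in view belongs to the job. There is more than one size of the light; the one meant has the size given above.

How it is judged:
By the outcome, as a careful person would: the job done as asked, in the order asked, and still so for the second after the job is handed in, while the arm keeps its last pose, push and grip.
It also fails if it takes over 51 s, if anything falls off the work surface, if the arm or the gripper's body presses on something with over 40 N, if the wrist force passes 120 N, or if a joint passes its speed limit or range.

## Working session

There is one attempt and no reset: what is moved stays moved. The work goes in short steps, Python scripts to look and compute and a shell command to move; the robot and the scene stay as the last step left them, time stands still between calls to the robot, and variables do not carry over. Pictures are saved under pics/ and viewed, and the job is handed in when it is done.

```bash
mkdir -p pics; ls
cat > h.py <<'E'
import numpy as np, cv2
from cell import manip
def snap(n,f):
    P=manip.camera_params(n); im,d=manip.snapshot(n)
    cv2.imwrite(f'pics/{f}.png',im[:,:,::-1]); np.savez(f'pics/{f}.npz',im=im,d=d,K=P['camera_matrix'],D=P['dist_coeffs'],R=P['R'],t=P['t'])
def load(f):
    z=np.load(f'pics/{f}.npz'); return z
def ray(z,uv):
    p=cv2.undistortPoints(np.array(uv,float).reshape(-1,1,2),np.array(z['K'],float),np.array(z['D'],float)).reshape(-1,2)
    R=np.array(z['R']);t=np.array(z['t']).ravel()
    return -R.T@t, np.c_[p,np.ones(len(p))]@R
def onz(z,uv,h):
    o,d=ray(z,uv); s=(h-o[2])/d[:,2]; return o+s[:,None]*d
def dep(z,uv):
    o,d=ray(z,uv); uv=np.array(uv).reshape(-1,2).astype(int); return o+d*z['d'][uv[:,1],uv[:,0]][:,None]
def proj(z,X):
    R=np.array(z['R']);t=np.array(z['t'],float)
    return cv2.projectPoints(np.array(X,float).reshape(-1,1,3),cv2.Rodrigues(R)[0],t,np.array(z['K'],float),np.array(z['D'],float))[0].reshape(-1,2)
E
python3 - <<'E'
from h import *
print(manip.sense())
for n in ['scene','side','wrist']:
    snap(n,n+'0'); P=manip.camera_params(n); print(n,np.round(-np.array(P['R']).T@np.array(P['t']).ravel()),np.round(P['R'],2).tolist())
E
```

```text
pics
{'clock': 0.0, 'qpos': array([ 8.86201825e+01,  2.33843110e+00,  4.80134677e+00, -2.51118261e-02,
       -9.25602607e+01, -1.91190479e+01]), 'qd': array([-0.03812849, -0.02148028, -0.05266583, -0.03542167,  0.0677865 ,
        0.02466273]), 'tau': array([ 5.17983335e-04, -3.68194520e+01,  3.47411120e+01,  6.93196803e+00,
       -5.37350585e-03, -8.42271746e-07]), 'eef_pos': array([209.93547346, 561.72947737, 230.27664931]), 'ee_rot': array([[-9.36685884e-01, -4.78631416e-04, -3.50170424e-01],
       [ 3.50170722e-01, -1.68795855e-03, -9.36684374e-01],
       [-1.42746595e-04, -9.99998461e-01,  1.74868966e-03]]), 'force': array([-0.58777264, -0.10864278,  0.05065802]), 'moment': array([-0.06047764,  0.01693018, -0.02606507]), 'finger_gap': 0.9992608583036955}
scene [1071.  325.  976.] [[-0.52, 0.85, -0.01], [0.67, 0.41, -0.62], [-0.52, -0.33, -0.79]]
side [  394. -1062.   942.] [[1.0, -0.1, -0.01], [-0.07, -0.64, -0.77], [0.07, 0.76, -0.64]]
wrist [288. 533. 374.] [[-0.35, -0.94, 0.0], [-0.89, 0.33, 0.32], [-0.3, 0.11, -0.95]]
```

View pics/scene0.png

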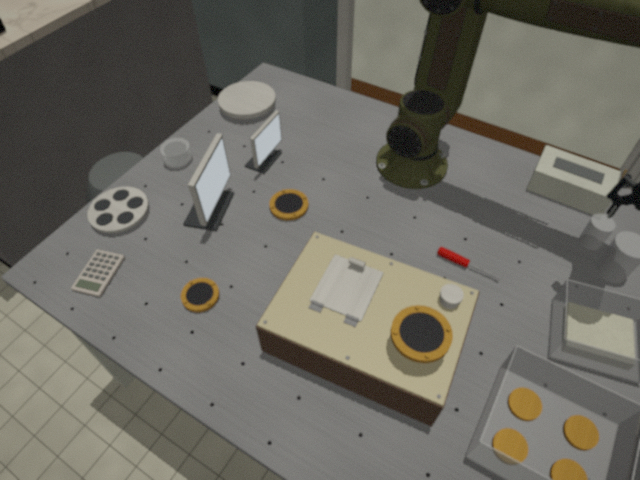

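View pics/side0.png

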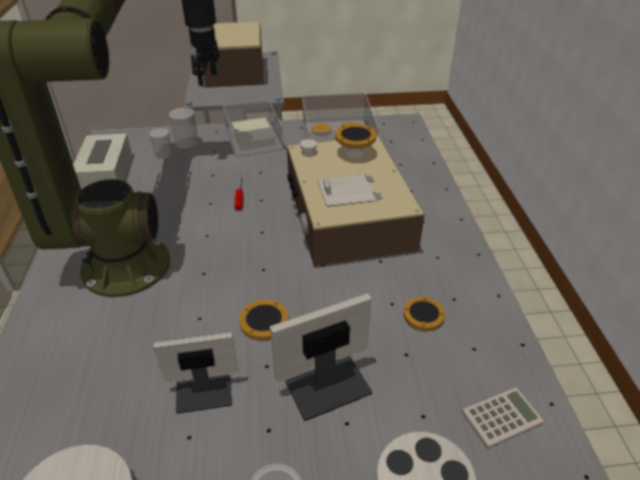

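View pics/wrist0.png

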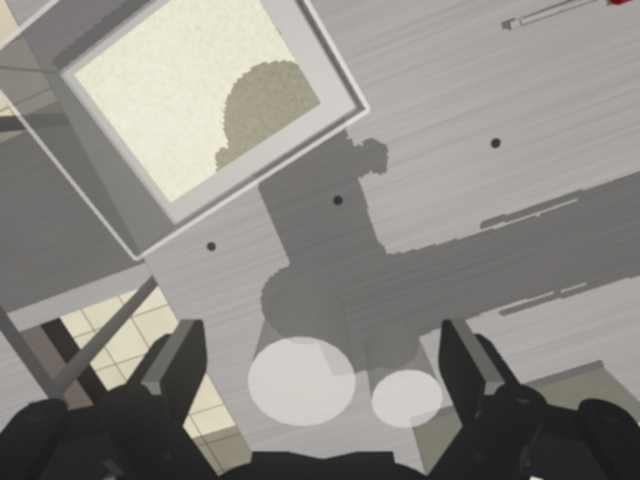

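The scene view shows the cream-topped unit, with the flap at about (347,287) and its pull at (357,265). There are two light panels: a larger one at (212,180) and a smaller one at (267,140). The unit's front faces the robot. Next I'll measure these.

Run:
```python
from h import *
z=load('scene0'); im=z['im'].astype(int)
hsv=cv2.cvtColor(z['im'],cv2.COLOR_RGB2HSV)
# unit top by depth/height
vv,uu=np.mgrid[0:480,0:640]; uv=np.c_[uu.ravel(),vv.ravel()]
X=dep(z,uv).reshape(480,640,3)
X[z['d']==0]=np.nan
m=(np.abs(X[...,2]-131)<6)&(uu>250)&(uu<490)&(vv>220)&(vv<420)
m=cv2.morphologyEx(m.astype(np.uint8),cv2.MORPH_CLOSE,np.ones((15,15)))
c=max(cv2.findContours(m,0,1)[0],key=cv2.contourArea)
pts=onz(z,c.reshape(-1,2),130)[:,:2].astype(np.float32)
r=cv2.minAreaRect(pts); print('unit top',r, cv2.boxPoints(r))
print('zmed',np.nanmedian(X[...,2][m>0]))
# lights: white bright
for box in [(180,130,235,225),(245,105,290,168)]:
    u0,v0,u1,v1=box
    s=np.zeros((480,640),bool); s[v0:v1,u0:u1]=1
    mm=s&(z['im'].min(2)>190)
    n,l,st,ce=cv2.connectedComponentsWithStats(mm.astype(np.uint8)); k=1+st[1:,4].argmax(); mm=l==k
    P=X[cv2.erode(mm.astype(np.uint8),np.ones((3,3)))>0]; P=P[~np.isnan(P).any(1)]
    c0=P.mean(0); w,V=np.linalg.eigh(np.cov((P-c0).T)); nrm=V[:,0]
    print('light',st[k],c0,nrm,np.sqrt(w), 'ext z',P[:,2].min(),P[:,2].max())
    nh=np.array([nrm[0],nrm[1],0]);nh/=np.linalg.norm(nh); t=np.array([-nh[1],nh[0],0]); q=P@t; print('width',np.percentile(q,[0,100]), 'n.c',nh, c0@nh, 't',t)
    mc=max(cv2.findContours(mm.astype(np.uint8),0,1)[0],key=cv2.contourArea)
    o,d=ray(z,mc.reshape(-1,2).astype(float)); ss=((c0@nh)-o@nh)/(d@nh); Q=o+ss[:,None]*d
    print('contour t,z', np.percentile(Q@t,[0,5,50,95,100]),np.percentile(Q[:,2],[0,5,50,95,100]))
big=cv2.resize(z['im'][220:420,240:490],None,fx=3,fy=3,interpolation=cv2.INTER_CUBIC); cv2.imwrite('pics/crop1.png',big[:,:,::-1])
big=cv2.resize(z['im'][90:240,160:320],None,fx=4,fy=4,interpolation=cv2.INTER_CUBIC); cv2.imwrite('pics/crop2.png',big[:,:,::-1])
```

```text
unit top ((596.5250854492188, 156.5072021484375), (281.1098937988281, 399.4089660644531), 6.079632759094238) [[435.60986  340.2022  ]
 [477.9115   -56.960327]
 [757.4403   -27.187805]
 [715.1387   369.97473 ]]
zmed 130.75942877594014Traceback (most recent call last):
  File "<stdin>", line 19, in <module>
ValueError: attempt to get argmax of an empty sequence
```

Run:
```python
from h import *
z=load('scene0')
vv,uu=np.mgrid[0:480,0:640]; uv=np.c_[uu.ravel(),vv.ravel()]
X=dep(z,uv).reshape(480,640,3); X[z['d']==0]=np.nan
print(z['im'][180,212],z['im'][140,267])
for box in [(180,130,235,225),(245,105,290,168)]:
    u0,v0,u1,v1=box
    s=np.zeros((480,640),bool); s[v0:v1,u0:u1]=1
    i=z['im'].astype(int); mm=s&(i[...,2]>165)
    n,l,st,ce=cv2.connectedComponentsWithStats(mm.astype(np.uint8)); k=1+st[1:,4].argmax(); mm=l==k
    P=X[cv2.erode(mm.astype(np.uint8),np.ones((5,5)))>0]; P=P[~np.isnan(P).any(1)]
    c0=np.median(P,0); 
    for _ in range(3):
        c1=P.mean(0);w,V=np.linalg.eigh(np.cov((P-c1).T)); nrm=V[:,0]; P=P[np.abs((P-c1)@nrm)<4]
    print('light',st[k],c1,nrm,np.sqrt(w))
    nh=np.array([nrm[0],nrm[1],0]);nh/=np.linalg.norm(nh); t=np.array([-nh[1],nh[0],0])
    mc=max(cv2.findContours(mm.astype(np.uint8),0,1)[0],key=cv2.contourArea)
    o,d=ray(z,mc.reshape(-1,2).astype(float)); ss=((c1@nh)-o@nh)/(d@nh); Q=o+ss[:,None]*d
    print('nh',nh,c1@nh,'t',t,'contour t,z', np.percentile(Q@t,[0,5,50,95,100]),np.percentile(Q[:,2],[0,5,50,95,100]))
big=cv2.resize(z['im'][220:420,240:490],None,fx=3,fy=3,interpolation=cv2.INTER_CUBIC); cv2.imwrite('pics/crop1.png',big[:,:,::-1])
big=cv2.resize(z['im'][90:240,160:320],None,fx=4,fy=4,interpolation=cv2.INTER_CUBIC); cv2.imwrite('pics/crop2.png',big[:,:,::-1])
```

```text
[183 189 194] [184 190 193]
light [ 197  140   33   79 1290] [ 465.93369662 -375.34046681  130.5158621 ] [-0.32287302  0.94641688  0.00693564] [ 0.90551499 29.02975464 44.65071137]
nh [-0.32288079  0.94643964  0.        ] -505.67813636559197 t [-0.94643964 -0.32288079  0.        ] contour t,z [-405.66952035 -404.20323089 -316.99599237 -226.11755611 -224.21623582] [ 62.02001958  62.69649739 132.84329216 192.25214199 193.51846688]
light [255 116  26  48 647] [ 220.05129158 -377.3780718    92.07095379] [-0.08191738  0.99663834  0.00125105] [ 1.36118594 19.16830471 31.68183826]
nh [-0.08191744  0.99663912  0.        ] -394.1357880530702 t [-0.99663912 -0.08191744  0.        ] contour t,z [-252.80571023 -252.12521861 -185.12092493 -121.18126425 -119.71894098] [ 42.12316509  43.75335909  90.65858935 137.32353514 138.46950283]
```

View pics/crop1.png

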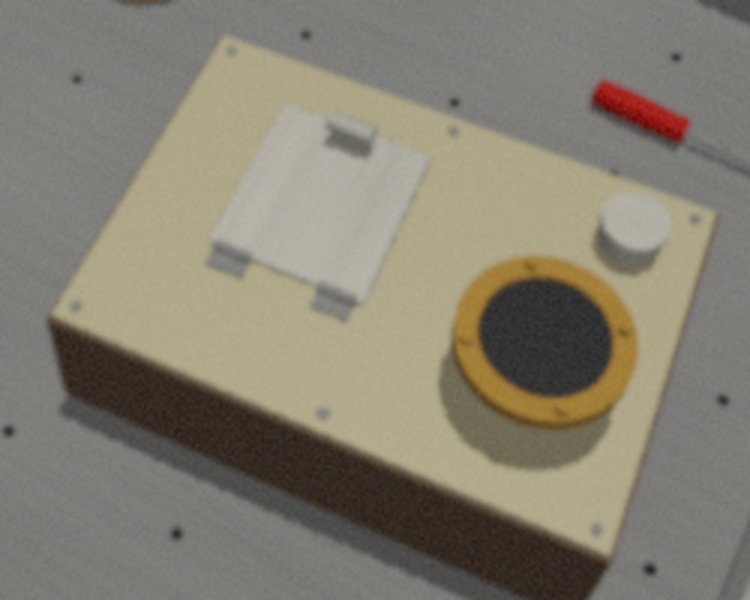

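View pics/crop2.png

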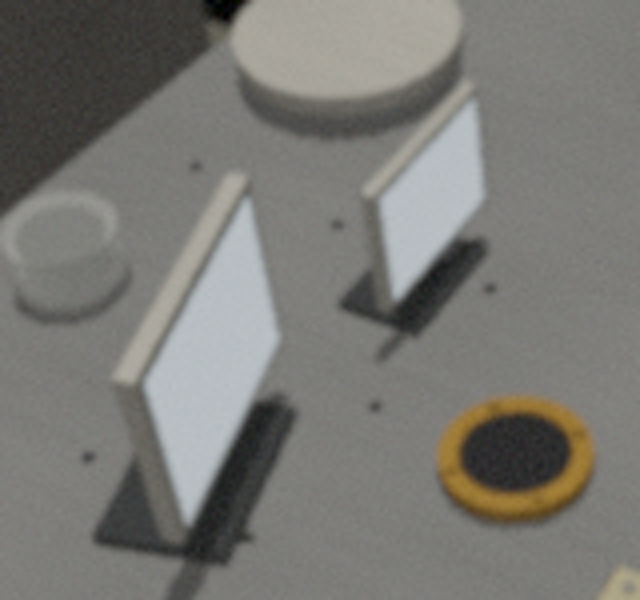

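Candidates and choices:
- **Flap pull:** crop1 shows it at scene (357,264). The other raised pale items on top are the bare spindle at (451,293) and the holder spindle at (421,333). I choose the pull on the hinged plate.
- **Light:** the large panel at (212,180) has a lit area of about 181x131 mm, with its top at about 194 mm plus the bezel, which matches the 200x150 panel. The small one at (267,140), about 133x96 mm, is the decoy.

```bash
cat >> h.py <<'E'
UY=np.radians(6.08); UC=np.array([596.5,156.5,0])
def uw(p):
    c,s=np.cos(UY),np.sin(UY); p=np.array(p,float); return UC+np.array([c*p[0]-s*p[1],s*p[0]+c*p[1],p[2]])
def wu(p):
    c,s=np.cos(UY),np.sin(UY); p=np.array(p,float)-UC; return np.array([c*p[0]+s*p[1],-s*p[0]+c*p[1],p[2]])
def st(): 
    s=manip.sense(); print('t',round(s['clock'],2),'p',np.round(s['eef_pos'],1),'zang',np.round(np.degrees(np.arctan2(s['ee_rot'][1,2],s['ee_rot'][0,2])),2),'yax',np.round(s['ee_rot'][:,1],3),'F',np.round(s['force'],1),'gap',round(s['finger_gap'],3)); return s
def go(tgt,zang):
    s=st(); d=s['ee_rot'].T@(np.array(tgt)-s['eef_pos']); a=np.degrees(np.arctan2(s['ee_rot'][1,2],s['ee_rot'][0,2]))
    turn=-((zang-a+180)%360-180)
    print('tool shift mm',np.round(d,1),'turn(y)',round(turn,2),'end-frame shift n/a')
E
python3 - <<'E'
from h import *
z=load('scene0')
for h,uv in [(162,(356.7,263.0)),(135,(334,255)),(135,(382.5,272.5)),(135,(311,301)),(135,(361,322))]:
    p=onz(z,[uv],h)[0]; print(uv,p.round(1),wu(p).round(1))
print(uw([-77,-65,155]))
go([500,95,260],-83.92)
E
```

```text
(356.7, 263.0) [529.6  85.7 162. ] [-74.  -63.3 162. ]
(334, 255) [518.5  22.9 135. ] [ -91.7 -124.6  135. ]
(382.5, 272.5) [505.1 138.9 135. ] [-92.8  -7.8 135. ]
(311, 301) [648.5  42.3 135. ] [  39.6 -119.   135. ]
(361, 322) [638.1 156.3 135. ] [ 41.3  -4.6 135. ]
[526.8177302  83.7100194 155.       ]
t 0.15 p [210.  561.8 230.5] zang -110.5 yax [-0.    -0.001 -1.   ] F [-0.3  0.4 -0.6] gap 1.001
tool shift mm [-435.1  -29.   335.7] turn(y) -26.58 end-frame shift n/a
```

```bash
python3 -m pendant '-0.034 -0.004 0.026 0 1; -0.034 -0.004 0.026 0 1; -0.034 -0.004 0.026 0 1; -0.034 -0.004 0.026 0 1; -0.034 -0.004 0.026 0 1; -0.034 -0.004 0.026 0 1'; python3 -c "
from h import *
go([500,95,260],-83.92)"
```

```text
clock: 0.75
eef_pos: [347.3, 339.3, 250.6]
ee_rot: [[-0.939, -0.003, -0.343], [0.343, -0.01, -0.939], [-0.0, -1.0, 0.01]]
force: [0.3, 1.3, 0.0]
finger_gap: 1.0
t 0.75 p [347.3 339.3 250.6] zang -110.05 yax [-0.003 -0.01  -1.   ] F [0.3 1.3 0. ] gap 1.0
tool shift mm [-227.2   -7.5  177.2] turn(y) -26.13 end-frame shift n/a
```

```bash
python3 -m pendant '-0.034 0 0.026 0 1; -0.034 0 0.026 0 1; -0.034 0 0.026 0 1; -0.034 0 0.026 0 1; -0.034 0 0.026 0 1; -0.02 0 0.02 0 1; 0 0 0 -8 1; 0 0 0 -8 1; 0 0 0 -8 1; 0 0 0 0 1'; python3 -c "
from h import *
go([500,95,260],-83.92); snap('wrist','w1')"
```

```text
clock: 1.75
eef_pos: [479.1, 117.9, 251.2]
ee_rot: [[-0.997, -0.005, 0.076], [-0.076, -0.009, -0.997], [0.005, -1.0, 0.008]]
force: [-0.6, -0.3, 0.1]
finger_gap: 1.0
t 1.75 p [479.1 117.9 251.2] zang -85.62 yax [-0.005 -0.009 -1.   ] F [-0.6 -0.3  0.1] gap 1.0
tool shift mm [-19.1  -8.7  24.5] turn(y) -1.7 end-frame shift n/a
```

View pics/w1.png

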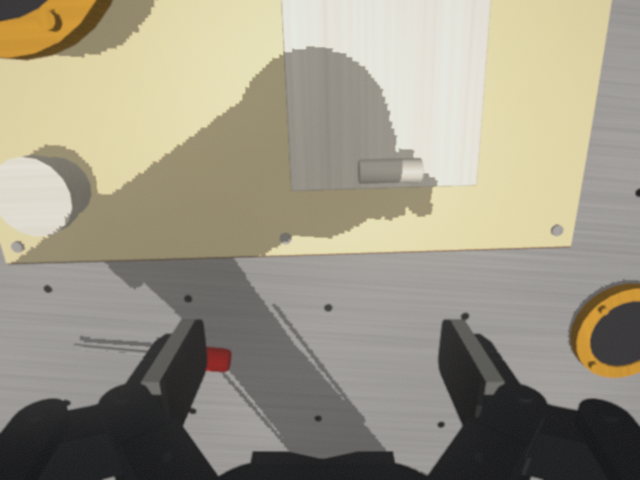

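The wrist view shows the flap front edge from (291,190) to (476,185), the pull bar spanning columns 359–423 at row 171, and the top's corner screws at (17,247) and (557,230).

Run:
```python
from h import *
z=load('w1')
for h,uv in [(158,(359,170)),(158,(423,170)),(162,(391,170)),(135,(291,190)),(135,(476,185)),(135,(283,0)),(135,(491,0)),(130,(6,264)),(130,(571,247)),(130,(611,0))]:
    p=onz(z,[uv],h)[0]; print(uv,p.round(1),wu(p).round(1))
```

```text
(359, 170) [524.9  99.1 158. ] [-77.3 -49.5 158. ]
(423, 170) [527.8  62.1 158. ] [-78.3 -86.5 158. ]
(391, 170) [526.9  81.4 162. ] [-77.1 -67.3 162. ]
(291, 190) [505.1 138.8 135. ] [-92.8  -7.9 135. ]
(476, 185) [517.5  20.2 135. ] [ -93.  -127.1  135. ]
(283, 0) [613.2 149.1 135. ] [ 15.8  -9.1 135. ]
(491, 0) [623.   32.1 135. ] [  13.2 -126.5  135. ]
(6, 264) [436.5 336.9 130. ] [-140.   196.3  130. ]
(571, 247) [478.7 -57.5 130. ] [-139.8 -200.3  130. ]
(611, 0) [631.1 -40.3 130. ] [  13.5 -199.4  130. ]
```

```bash
python3 -m pendant '-0.024 0 0.016 -1 1; -0.024 0 0.016 -0.7 1; 0 0.03 0 0 1; 0 0.03 0 0 1; 0 0 0 0 1'; python3 -c "
from h import *
go(uw([-77.5,-66,137]),-83.92)"
```

```text
clock: 2.3
eef_pos: [531.2, 89.5, 190.0]
ee_rot: [[-0.996, -0.003, 0.085], [-0.085, -0.007, -0.996], [0.004, -1.0, 0.007]]
force: [-0.5, -0.5, -1.4]
finger_gap: 1.002
t 2.3 p [531.2  89.5 190. ] zang -85.11 yax [-0.003 -0.007 -1.   ] F [-0.5 -0.5 -1.4] gap 1.002
tool shift mm [ 5.1 53.   6. ] turn(y) -1.19 end-frame shift n/a
```

```bash
python3 -m pendant '0.005 0.02 0.006 -1.3 1; 0 0.025 0 0 1; 0 0.008 0 0 1; 0 0 0 0 1'; python3 -c "
from h import *
go(uw([-77.5,-66,137]),-83.92);snap('wrist','w2')"
```

```text
clock: 2.7
eef_pos: [527.8, 83.2, 141.1]
ee_rot: [[-0.995, 0.002, 0.101], [-0.101, -0.008, -0.995], [-0.001, -1.0, 0.008]]
force: [1.0, -0.2, 0.3]
finger_gap: 0.999
t 2.7 p [527.8  83.2 141.1] zang -84.2 yax [ 0.002 -0.008 -1.   ] F [ 1.  -0.2  0.3] gap 0.999
tool shift mm [1.5 4.1 0.4] turn(y) -0.28 end-frame shift n/a
```

View pics/w2.png

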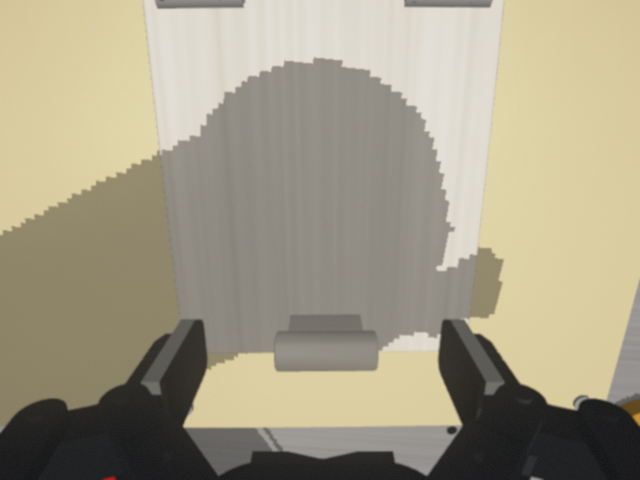

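The bar at (326,350) is centred between the pads, which span columns 205–440. I'll check the along-x position and then close.

```bash
python3 -c "
from h import *
z=load('w2')
for h,uv in [(155,(275,351)),(155,(378,351)),(162,(326,352)),(155,(326,371)),(155,(326,332))]:
    p=onz(z,[uv],h)[0]; print(uv,p.round(1),wu(p).round(1))
print(wu(manip.sense()['eef_pos']))
"; python3 -m pendant '0.001 0.004 0 -0.3 0.8; 0 0 0 0 0.4; 0 0 0 0 0.2; 0 0 0 0 0.2; 0 0 0 0 0.2; 0 0 0 0 0.2' 40; python3 -c "
from h import *
st()"
```

```text
(275, 351) [521.5  99.9 155. ] [-80.6 -48.4 155. ]
(378, 351) [525.2  61.9 155. ] [-80.9 -86.5 155. ]
(326, 352) [527.6  81.7 162. ] [-76.4 -67.1 162. ]
(326, 371) [514.6  80.2 155. ] [-89.6 -67.2 155. ]
(326, 332) [531.3  82.  155. ] [-72.7 -67.2 155. ]
[-75.73426242 -65.52072068 141.85308665]
clock: 3.35
eef_pos: [528.8, 82.2, 142.6]
ee_rot: [[-0.994, 0.008, 0.105], [-0.105, -0.009, -0.994], [-0.007, -1.0, 0.009]]
force: [0.1, -0.2, -2.2]
finger_gap: 0.409
t 3.35 p [528.8  82.2 142.6] zang -83.95 yax [ 0.008 -0.009 -1.   ] F [ 0.1 -0.2 -2.2] gap 0.409
```

```bash
python3 -m pendant '0 0 0 0 0.6; 0 0.004 0 0 0.6; 0.001 0.003 0 0 0.6; 0 0 0 0 0.6'; python3 -c "
from h import *
go(uw([-77.5,-66,137]),-83.92)"
```

```text
clock: 3.75
eef_pos: [528.1, 82.5, 135.7]
ee_rot: [[-0.994, 0.009, 0.105], [-0.106, -0.008, -0.994], [-0.008, -1.0, 0.009]]
force: [0.2, -0.2, 0.1]
finger_gap: 0.597
t 3.75 p [528.1  82.5 135.7] zang -83.95 yax [ 0.009 -0.008 -1.   ] F [ 0.2 -0.2  0.1] gap 0.597
tool shift mm [ 1.6 -1.3 -0.4] turn(y) -0.03 end-frame shift n/a
```

```bash
python3 -m pendant '0.001 0 0 0 0.35; 0 0 0 0 0.2; 0 0 0 0 0.2; 0 0 0 0 0.2' 40; python3 -c "
from h import *
s=st(); g=s['eef_pos']
hx=41; r=np.hypot(118,22.5); a0=np.degrees(np.arctan2(22.5,118))
p0=None
for th in range(0,111,10):
    t=np.radians(th); p=np.array([118*-np.cos(t)+22.5*np.sin(t),118*np.sin(t)+22.5*np.cos(t)])
    if p0 is not None: print(th,(p-p0).round(1),end=' | ')
    p0=p
"
```

```text
clock: 4.15
eef_pos: [526.9, 82.0, 135.6]
ee_rot: [[-0.994, 0.009, 0.105], [-0.106, -0.009, -0.994], [-0.008, -1.0, 0.01]]
force: [-0.3, -1.4, -1.4]
finger_gap: 0.414
t 4.15 p [526.9  82.  135.6] zang -83.94 yax [ 0.009 -0.009 -1.   ] F [-0.3 -1.4 -1.4] gap 0.414
10 [ 5.7 20.1] | 20 [ 9.1 18.9] | 30 [12.2 17. ] | 40 [15.  14.6] | 50 [17.3 11.8] | 60 [19.1  8.6] | 70 [20.3  5.1] | 80 [20.9  1.5] | 90 [20.8 -2.1] | 100 [20.1 -5.7] | 110 [18.9 -9.1] |
```

```bash
python3 -m pendant '-0.002 -0.010 0 0 0.2; -0.004 -0.010 0 0 0.2; -0.0045 -0.0095 0 0 0.2; -0.0045 -0.0095 0 0 0.2; -0.006 -0.0085 0 0 0.2; -0.006 -0.0085 0 0 0.2'; python3 -c "
from h import *
s=st(); print(wu(s['eef_pos']).round(1)); snap('wrist','w3')"
```

```text
clock: 4.75
eef_pos: [552.3, 84.6, 190.0]
ee_rot: [[-0.995, -0.002, 0.105], [-0.105, -0.011, -0.994], [0.003, -1.0, 0.011]]
force: [3.0, -2.2, -8.8]
finger_gap: 0.413
t 4.75 p [552.3  84.6 190. ] zang -83.99 yax [-0.002 -0.011 -1.   ] F [ 3.  -2.2 -8.8] gap 0.413
[-51.6 -66.8 190. ]
```

View pics/w3.png

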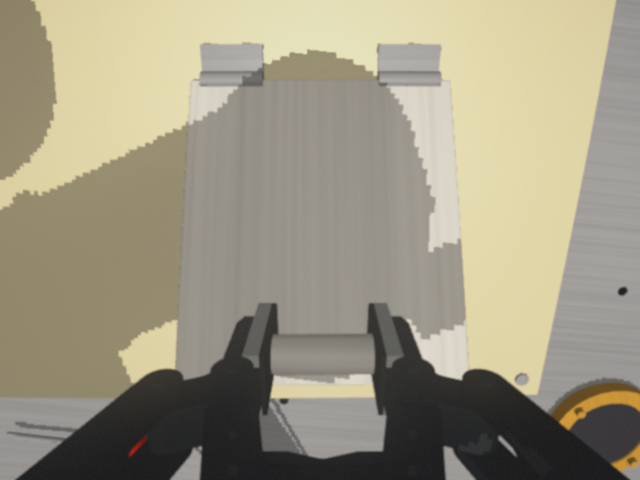

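```bash
cat >> h.py <<'E'
def arc():
    s=st(); u=wu(s['eef_pos']); a=u[[0,2]]-np.array([-77.1+118,135.6-22.5]); r=np.hypot(*a)
    th=np.degrees(np.arctan2(a[1],-a[0])-np.arctan2(22.5,118)); print('u',u.round(1),'r-120.1',round(r-120.13,1),'th',round(th,1))
    for t in range(int(th)//10*10+10,112,10):
        t2=np.radians(t); p=np.array([-118*np.cos(t2)+22.5*np.sin(t2),118*np.sin(t2)+22.5*np.cos(t2)])
        print(t,'rel dx,dz',(p-a).round(1))
E
python3 -m pendant '-0.007 -0.0075 0 0 0.2; -0.0075 -0.0075 0 0 0.2; -0.008 -0.0065 0 0 0.2; -0.008 -0.006 0 0 0.2; -0.009 -0.0045 0 0 0.2; -0.009 -0.0045 0 0 0.2'; python3 -c "
from h import *
arc()"
```

```text
clock: 5.4
eef_pos: [602.1, 89.9, 226.3]
ee_rot: [[-0.995, -0.01, 0.104], [-0.103, -0.013, -0.995], [0.011, -1.0, 0.012]]
force: [-1.9, -1.7, -7.9]
finger_gap: 0.413
t 5.4 p [602.1  89.9 226.3] zang -84.05 yax [-0.01  -0.013 -1.   ] F [-1.9 -1.7 -7.9] gap 0.413
u [ -1.5 -66.8 226.3] r-120.1 0.8 th 58.7
60 rel dx,dz [2.9 0.2]
70 rel dx,dz [23.2  5.4]
80 rel dx,dz [44.1  6.9]
90 rel dx,dz [64.9  4.8]
100 rel dx,dz [85.1 -0.9]
110 rel dx,dz [103.9 -10. ]
```

```bash
python3 -m pendant '-0.009 -0.0025 0 0 0.2; -0.009 -0.0025 0 0 0.2; -0.010 -0.0015 0 0 0.2; -0.010 -0.0005 0 0 0.2; -0.010 0 0 0 0.2; -0.010 0.001 0 0 0.2'; python3 -c "
from h import *
arc()"
```

```text
clock: 6.0
eef_pos: [660.1, 96.0, 233.6]
ee_rot: [[-0.994, -0.018, 0.104], [-0.104, -0.015, -0.994], [0.02, -1.0, 0.013]]
force: [-3.0, -0.6, -2.2]
finger_gap: 0.406
t 6.0 p [660.1  96.  233.6] zang -84.02 yax [-0.018 -0.015 -1.   ] F [-3.  -0.6 -2.2] gap 0.406
u [ 56.9 -66.9 233.6] r-120.1 1.5 th 86.7
90 rel dx,dz [ 6.5 -2.5]
100 rel dx,dz [26.7 -8.2]
110 rel dx,dz [ 45.5 -17.3]
```

```bash
python3 -m pendant '-0.009 0.003 0 0 0.2; -0.009 0.003 0 0 0.2; -0.009 0.003 0 0 0.2; -0.008 0.003 0 0 0.2; -0.006 0.003 0 0 0.2'; python3 -c "
from h import *
arc(); snap('scene','s2')"
```

```text
clock: 6.5
eef_pos: [704.1, 100.6, 220.0]
ee_rot: [[-0.994, -0.016, 0.105], [-0.104, -0.015, -0.994], [0.017, -1.0, 0.013]]
force: [-2.8, 0.5, 1.4]
finger_gap: 0.41
t 6.5 p [704.1 100.6 220. ] zang -83.99 yax [-0.016 -0.015 -1.   ] F [-2.8  0.5  1.4] gap 0.41
u [101.  -66.9 220. ] r-120.1 2.5 th 108.6
110 rel dx,dz [ 1.4 -3.7]
```

View pics/s2.png

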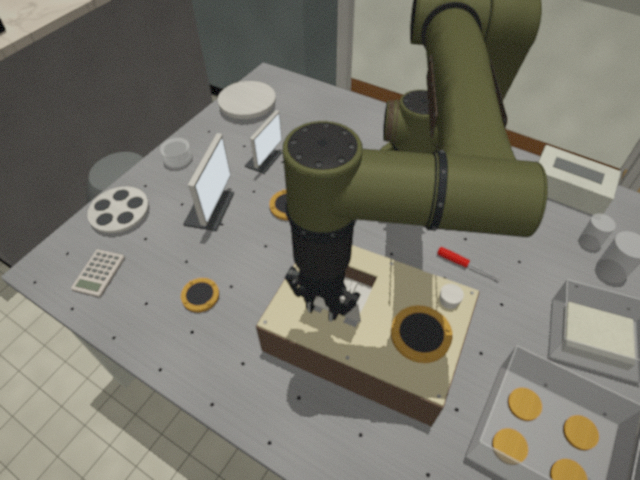

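```bash
python3 -m pendant '0 0 0 0 0.6; 0 0 0 0 0.6; -0.001 -0.01 0 0 0.6; -0.001 -0.015 0 0 0.6; 0 -0.03 0 0 0.6; 0 -0.03 0 0 0.6; 0.03 -0.01 0 0 0.4; 0.04 0 0 0 0.35; 0.04 0 0 0 0.35; 0.02 0 0 0 0.35'; python3 -c "
from h import *
go(uw([-25,-65,180]),-83.92); snap('wrist','w4'); snap('side','sd4')"
```

```text
clock: 7.55
eef_pos: [579.3, 89.0, 321.4]
ee_rot: [[-0.995, -0.01, 0.103], [-0.103, -0.015, -0.995], [0.012, -1.0, 0.014]]
force: [0.6, 0.0, 1.3]
finger_gap: 0.35
t 7.55 p [579.3  89.  321.4] zang -84.09 yax [-0.01  -0.015 -1.   ] F [0.6 0.  1.3] gap 0.35
tool shift mm [ -0.9 141.3  -2.3] turn(y) -0.17 end-frame shift n/a
```

View pics/w4.png

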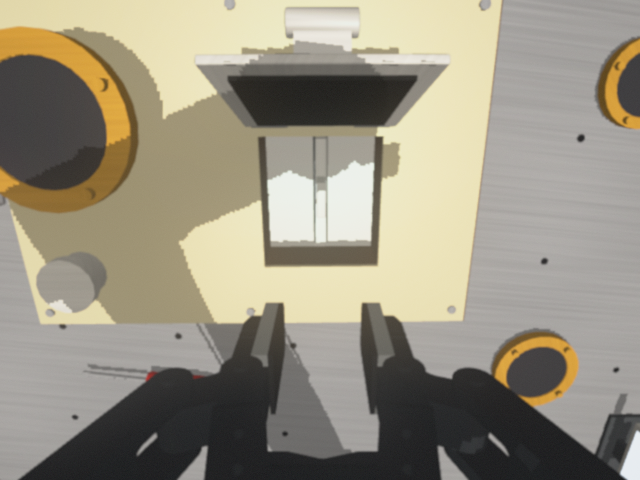

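View pics/sd4.png

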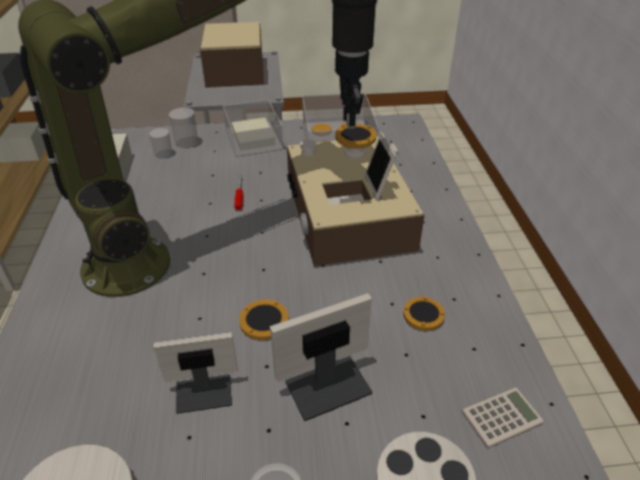

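The flap stays open past upright. The wrist view shows the bay at columns 265–378, rows 137–250, with the filter edge and tab along column about 321. I'll zoom in to locate the tab.

Run:
```python
from h import *
z=load('w4')
cv2.imwrite('pics/c4.png',cv2.resize(z['im'][125:275,250:395],None,fx=4,fy=4,interpolation=cv2.INTER_NEAREST)[:,:,::-1])
print(proj(z,[uw([-25+a,-65+b,112]) for a,b in [(16,4),(16,-4),(-16,-4),(-16,4)]]).round(1))
for v in range(140,255,10): print(v, z['d'][v,300:345:4].round(0).tolist())
```

```text
[[313.5 179.4]
 [322.7 179.3]
 [322.8 214.9]
 [313.8 214.9]]
140 [376.0, 375.0, 375.0, 376.0, 372.0, 373.0, 373.0, 377.0, 376.0, 377.0, 377.0, 376.0]
150 [378.0, 379.0, 378.0, 381.0, 376.0, 376.0, 375.0, 380.0, 379.0, 380.0, 379.0, 379.0]
160 [381.0, 380.0, 382.0, 381.0, 379.0, 380.0, 377.0, 383.0, 382.0, 382.0, 382.0, 381.0]
170 [386.0, 385.0, 385.0, 384.0, 381.0, 382.0, 382.0, 386.0, 385.0, 385.0, 384.0, 384.0]
180 [387.0, 389.0, 389.0, 389.0, 384.0, 365.0, 364.0, 387.0, 389.0, 388.0, 390.0, 389.0]
190 [391.0, 390.0, 391.0, 392.0, 388.0, 358.0, 356.0, 392.0, 392.0, 391.0, 392.0, 392.0]
200 [395.0, 394.0, 395.0, 395.0, 390.0, 361.0, 360.0, 396.0, 395.0, 396.0, 394.0, 395.0]
210 [397.0, 397.0, 397.0, 398.0, 0.0, 363.0, 362.0, 398.0, 398.0, 399.0, 399.0, 399.0]
220 [401.0, 401.0, 402.0, 401.0, 396.0, 398.0, 397.0, 402.0, 402.0, 402.0, 402.0, 402.0]
230 [404.0, 404.0, 404.0, 407.0, 400.0, 402.0, 402.0, 405.0, 405.0, 406.0, 404.0, 405.0]
240 [409.0, 410.0, 409.0, 409.0, 405.0, 405.0, 405.0, 408.0, 410.0, 409.0, 410.0, 410.0]
250 [399.0, 399.0, 401.0, 400.0, 400.0, 399.0, 399.0, 400.0, 399.0, 399.0, 399.0, 400.0]
```

View pics/c4.png

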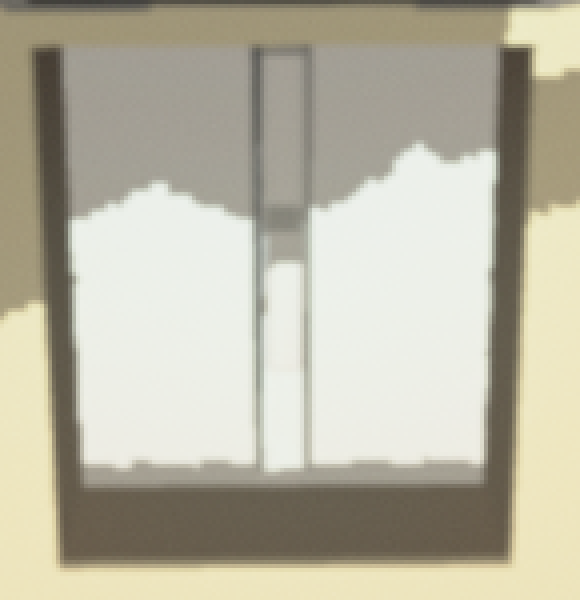

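```bash
python3 -m pendant '0.001 0.04 -0.001 -0.2 0.35; 0 0.04 -0.0005 0 0.35; 0 0.04 -0.0005 0 0.35; 0 0.03 0 0 0.35; 0 0 0 0 0.35'; python3 -c "
from h import *
go(uw([-27,-67,86]),-83.92); snap('wrist','w5')
z=load('w5')
cv2.imwrite('pics/c5.png',cv2.resize(z['im'][180:480,150:500],None,fx=2,fy=2)[:,:,::-1])
"
```

```text
clock: 8.15
eef_pos: [580.0, 89.5, 173.8]
ee_rot: [[-0.994, 0.002, 0.107], [-0.107, -0.01, -0.994], [-0.001, -1.0, 0.01]]
force: [0.4, -0.0, -0.5]
finger_gap: 0.35
t 8.15 p [580.   89.5 173.8] zang -83.86 yax [ 0.002 -0.01  -1.   ] F [ 0.4 -0.  -0.5] gap 0.35
tool shift mm [ 3.6 87.8  1.3] turn(y) 0.06 end-frame shift n/a
```

View pics/c5.png

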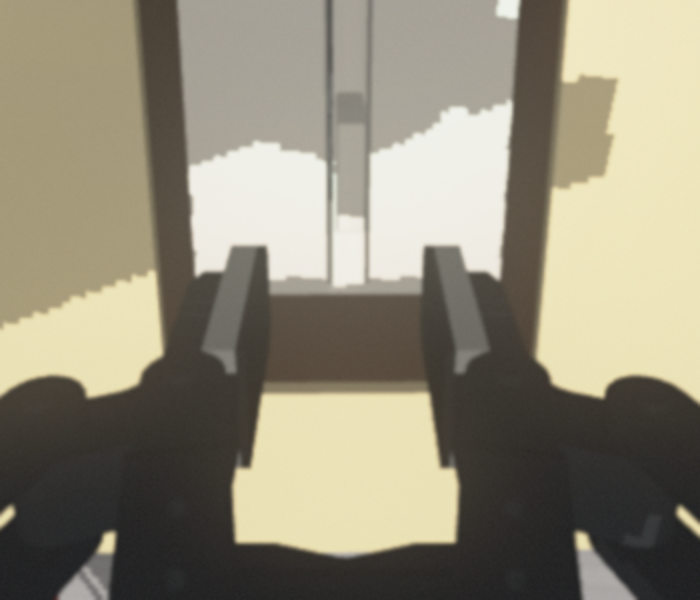

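```bash
python3 -c "
from h import *
z=load('w5')
for uv in [(325,240),(325,289),(325,264)]:
  p=onz(z,[uv],112)[0]; print(p,wu(p))
"; python3 -m pendant '0.002 0.03 0.001 0 0.35; 0.001 0.03 0.0005 0 0.35; 0 0.02 0 0 0.35; 0 0 0 0 0.35';python3 -c "
from h import *
go(uw([-27,-67,86]),-83.92); snap('wrist','w6')
"
```

```text
[592.98041762  88.53413754 112.        ] [-10.69852323 -67.21076938 112.        ]
[564.55641284  85.38631856 112.        ] [-39.29604979 -67.33029719 112.        ]
[579.35766356  87.02563669 112.        ] [-24.40442484 -67.26790397 112.        ]
clock: 8.6
eef_pos: [585.6, 88.2, 107.0]
ee_rot: [[-0.994, 0.021, 0.107], [-0.107, -0.006, -0.994], [-0.02, -1.0, 0.009]]
force: [0.2, 0.8, 0.0]
finger_gap: 0.353
t 8.6 p [585.6  88.2 107. ] zang -83.84 yax [ 0.021 -0.006 -1.   ] F [0.2 0.8 0. ] gap 0.353
tool shift mm [ 9.3 20.8  0. ] turn(y) 0.08 end-frame shift n/a
```

View pics/w6.png

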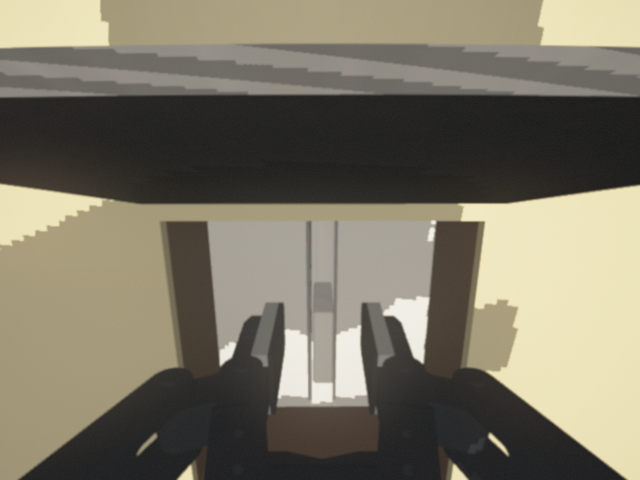

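```bash
python3 -m pendant '0.005 0.007 0 0 0.35; 0.004 0.007 0 0 0.35; 0.001 0.006 0 0 0.35; 0 0 0 0 0.35';python3 -c "
from h import *
go(uw([-26,-67,86]),-83.92); 
"
```

```text
clock: 9.05
eef_pos: [579.8, 88.1, 95.2]
ee_rot: [[-0.994, 0.034, 0.108], [-0.108, -0.003, -0.994], [-0.033, -0.999, 0.007]]
force: [-0.5, -0.9, -0.6]
finger_gap: 0.352
t 9.05 p [579.8  88.1  95.2] zang -83.82 yax [ 0.034 -0.003 -0.999] F [-0.5 -0.9 -0.6] gap 0.352
tool shift mm [2.5 9.1 0.7] turn(y) 0.1 end-frame shift n/a
```

```bash
python3 -m pendant '0.002 0.012 0.0005 0 0.3; 0 0 0 0 0.3';python3 -c "
from h import *
go(uw([-26,-67,86]),-83.92); snap('wrist','w7')
z=load('w7')
cv2.imwrite('pics/c7.png',cv2.resize(z['im'][180:480,150:500],None,fx=2,fy=2)[:,:,::-1])
"
```

```text
clock: 9.25
eef_pos: [578.3, 87.4, 82.7]
ee_rot: [[-0.994, 0.035, 0.108], [-0.108, -0.003, -0.994], [-0.034, -0.999, 0.006]]
force: [-0.3, -0.2, 0.3]
finger_gap: 0.299
t 9.25 p [578.3  87.4  82.7] zang -83.81 yax [ 0.035 -0.003 -0.999] F [-0.3 -0.2  0.3] gap 0.299
tool shift mm [ 0.5 -3.3  0.2] turn(y) 0.11 end-frame shift n/a
```

View pics/c7.png

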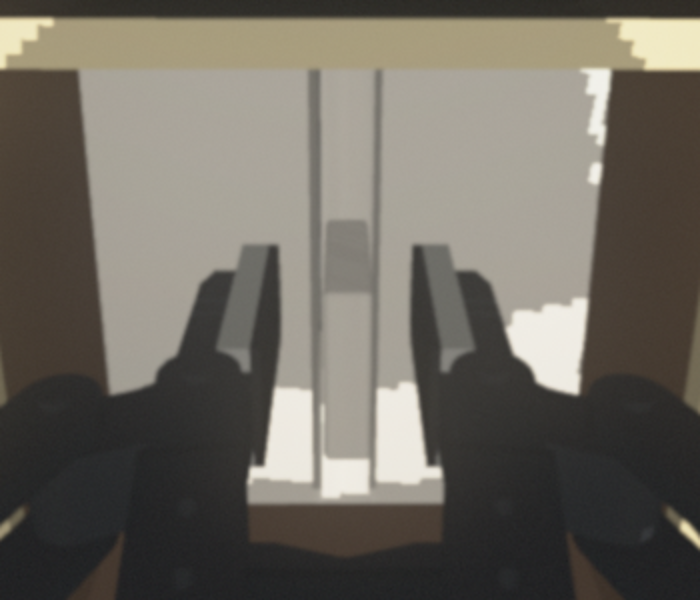

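The tab is centred between the pads. I'll raise 3 mm and close.

```bash
python3 -m pendant '0 -0.004 0 0 0.2; 0 0 0 0 0; 0 0 0 0 0; 0 0 0 0 0; 0 0 0 0 0' 60;python3 -c "
from h import *
go(uw([-26,-67,86]),-83.92)
"
```

```text
clock: 9.8
eef_pos: [579.4, 87.6, 89.1]
ee_rot: [[-0.993, 0.037, 0.108], [-0.108, -0.003, -0.994], [-0.037, -0.999, 0.007]]
force: [-0.2, 0.6, -0.7]
finger_gap: 0.075
t 9.8 p [579.4  87.6  89.1] zang -83.8 yax [ 0.037 -0.003 -0.999] F [-0.2  0.6 -0.7] gap 0.075
tool shift mm [1.8 3.  0.2] turn(y) 0.12 end-frame shift n/a
```

```bash
python3 -m pendant '-0.0006 -0.015 0.0001 0 0; -0.0006 -0.015 0.0001 0 0; -0.0006 -0.015 0.0001 0 0' 60;python3 -c "
from h import *
go(uw([-26,-67,240]),-83.92)
"
```

```text
clock: 10.1
eef_pos: [578.4, 87.1, 134.8]
ee_rot: [[-0.994, 0.033, 0.108], [-0.108, -0.004, -0.994], [-0.033, -0.999, 0.008]]
force: [0.4, 1.1, -0.8]
finger_gap: 0.079
t 10.1 p [578.4  87.1 134.8] zang -83.8 yax [ 0.033 -0.004 -0.999] F [ 0.4  1.1 -0.8] gap 0.079
tool shift mm [  -2.8 -105.2    0.7] turn(y) 0.12 end-frame shift n/a
```

```bash
python3 -m pendant '-0.0005 -0.015 0.0001 0 0; -0.0005 -0.02 0.0001 0 0; -0.0005 -0.02 0.0001 0 0; 0 -0.03 0 0 0; 0 -0.03 0 0 0; 0 0 0 0 0';python3 -c "
from h import *
go(uw([-26,-67,240]),-83.92); snap('scene','s8');snap('side','sd8')
"
```

```text
clock: 10.7
eef_pos: [576.4, 86.7, 266.5]
ee_rot: [[-0.993, 0.043, 0.108], [-0.108, -0.002, -0.994], [-0.043, -0.999, 0.006]]
force: [0.1, 0.6, -1.4]
finger_gap: 0.081
t 10.7 p [576.4  86.7 266.5] zang -83.82 yax [ 0.043 -0.002 -0.999] F [ 0.1  0.6 -1.4] gap 0.081
tool shift mm [-0.3 26.5 -0.5] turn(y) 0.1 end-frame shift n/a
```

View pics/s8.png

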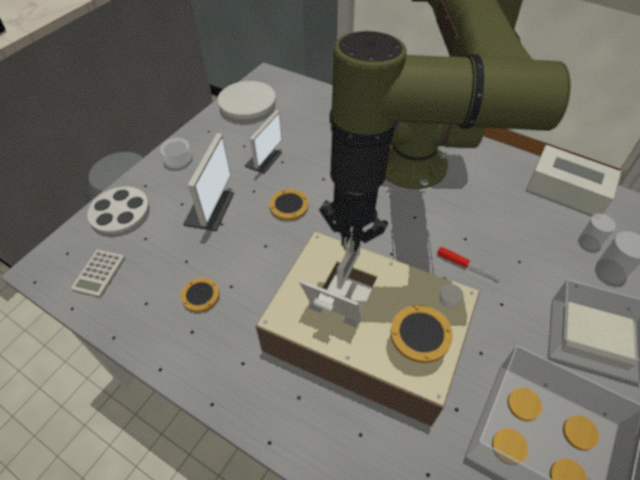

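View pics/sd8.png

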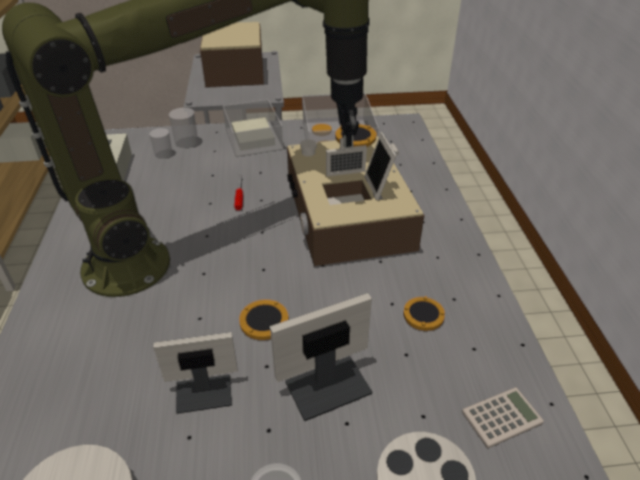

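The filter is out and held, the flap is still open, and nothing else has moved. Now I'll cross-check the light's position from its top edge.

Run:
```python
from h import *
n=np.array([-.32288,.94644,0]); t=np.array([-.94644,-.32288,0])
z=load('scene0')
for uv in [(190.5,184.5),(219.5,133.7),(195.7,186),(221.7,137.5)]:
    p=onz(z,[uv],200)[0]; print('scene',uv,p.round(1),round(p@n,1),round(p@t,1))
z=load('side0')
for uv in [(272,330),(370,298)]:
    p=onz(z,[uv],200)[0]; print('side',uv,p.round(1),round(p@n,1),round(p@t,1))
cv2.imwrite('pics/c9.png',cv2.resize(z['im'][280:420,250:400],None,fx=5,fy=4)[:,:,::-1])
go([426,-273,262],-83.92)
```

```text
scene (190.5, 184.5) [ 556.2 -354.7  200. ] -515.3 -411.8
scene (219.5, 133.7) [ 370.  -416.4  200. ] -513.6 -215.8
scene (195.7, 186) [ 553.6 -340.4  200. ] -500.9 -414.1
scene (221.7, 137.5) [ 379.5 -401.2  200. ] -502.2 -229.6
side (272, 330) [ 372.3 -422.3  200. ] -519.8 -216.0
side (370, 298) [ 558.4 -362.6  200. ] -523.5 -411.4
t 10.8 p [575.4  87.  261.7] zang -83.8 yax [ 0.037 -0.002 -0.999] F [-0.3  0.4 -2.4] gap 0.076
tool shift mm [187.3  -5.1 341.8] turn(y) 0.12 end-frame shift n/a
```

View pics/c9.png

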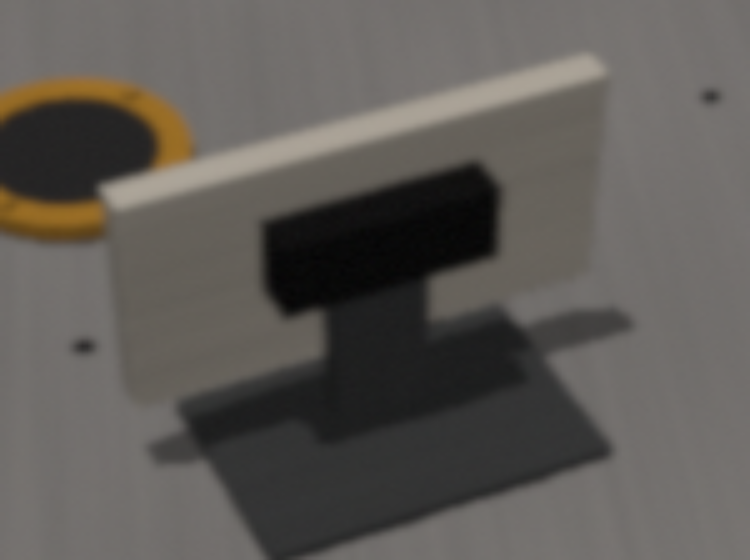

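```bash
python3 - <<'E'
from h import *
n=np.array([-.32288,.94644,0]); t=np.array([-.94644,-.32288,0])
z=load('side0'); P=[]
for uv in [(270,326.2),(368,293.2),(273,332.5),(371.4,298)]:
    p=onz(z,[uv],200)[0]; P.append(p); print('side',uv,p.round(1),round(p@n,1),round(p@t,1))
for a,b in ((0,1),(2,3)): d=P[b]-P[a]; print(np.degrees(np.arctan2(d[1],d[0])),np.linalg.norm(d))
E
python3 -m pendant '0.018 0 0.033 0 0; 0.018 0 0.033 0 0; 0.018 0 0.033 0 0; 0.018 0 0.033 0 0; 0.018 0 0.033 0 0; 0.018 0 0.033 0 0; 0 0 0 0 0'; python3 -c "
from h import *
go([426,-273,262],-71.2)"
```

```text
side (270, 326.2) [ 369.  -413.1  200. ] -510.1 -215.9
side (368, 293.2) [ 556.8 -349.8  200. ] -510.9 -414.0
side (273, 332.5) [ 373.8 -428.2  200. ] -525.9 -215.5
side (371.4, 298) [ 561.  -362.9  200. ] -524.6 -413.8
18.60779303127673 198.13383880371566
19.21974952820377 198.25482383578142
clock: 11.5
eef_pos: [482.6, -127.1, 250.7]
ee_rot: [[-0.993, 0.022, 0.112], [-0.112, -0.003, -0.994], [-0.021, -1.0, 0.006]]
force: [-0.0, 1.2, -1.6]
finger_gap: 0.079
t 11.5 p [ 482.6 -127.1  250.7] zang -83.56 yax [ 0.022 -0.003 -1.   ] F [-0.   1.2 -1.6] gap 0.079
tool shift mm [ 72.4 -12.1 138.6] turn(y) -12.36 end-frame shift n/a
```

```bash
python3 -m pendant '0.014 -0.003 0.03 0 0; 0.014 -0.003 0.03 0 0; 0.014 -0.003 0.03 0 0; 0.014 -0.003 0.03 0 0; 0.014 -0.001 0.015 0 0; 0 0 0 -5 0; 0 0 0 -5 0; 0 0 0 -2.3 0; 0 0 0 0 0'; python3 -c "
from h import *
go([425.5,-272.7,210],-71.2)"
```

```text
clock: 12.4
eef_pos: [422.7, -272.0, 253.2]
ee_rot: [[-0.944, 0.005, 0.329], [-0.329, 0.004, -0.944], [-0.006, -1.0, -0.002]]
force: [0.9, 0.9, -0.8]
finger_gap: 0.077
t 12.4 p [ 422.7 -272.   253.2] zang -70.81 yax [ 0.005  0.004 -1.   ] F [ 0.9  0.9 -0.8] gap 0.077
tool shift mm [-2.2 43.2  1.7] turn(y) 0.39 end-frame shift n/a
```

```bash
python3 -m pendant '-0.001 0.02 0.001 0.2 0; -0.001 0.02 0.001 0.2 0; 0 0.02 0 0 0; 0 0.02 0 0 0; 0 0 0 0 0'; python3 -c "
from h import *
go([444.9,-329.5,167],-71.2)"
```

```text
clock: 12.9
eef_pos: [425.5, -270.8, 167.6]
ee_rot: [[-0.948, 0.001, 0.317], [-0.317, 0.007, -0.948], [-0.003, -1.0, -0.006]]
force: [-0.1, 0.1, -1.9]
finger_gap: 0.079
t 12.9 p [ 425.5 -270.8  167.6] zang -71.5 yax [ 0.001  0.007 -1.   ] F [-0.1  0.1 -1.9] gap 0.079
tool shift mm [ 0.2  0.2 61.9] turn(y) -0.3 end-frame shift n/a
```

```bash
python3 -m pendant '0 0 0.015 -0.3 0; 0 0 0.015 0 0; 0 0 0.012 0 0; 0 0 0.005 0 0; 0 0 0 0 0'; python3 -c "
from h import *
go([444.9,-329.5,167],-71.2); snap('scene','s9'); snap('side','sd9'); snap('wrist','w9')
z=load('s9');cv2.imwrite('pics/c10.png',cv2.resize(z['im'][110:260,150:310],None,fx=4.9,fy=4,interpolation=cv2.INTER_CUBIC)[:,:,::-1])
"
```

```text
clock: 13.4
eef_pos: [441.8, -316.4, 169.8]
ee_rot: [[-0.947, 0.001, 0.321], [-0.321, 0.006, -0.947], [-0.003, -1.0, -0.005]]
force: [-1.2, -1.0, -1.9]
finger_gap: 0.084
t 13.4 p [ 441.8 -316.4  169.8] zang -71.27 yax [ 0.001  0.006 -1.   ] F [-1.2 -1.  -1.9] gap 0.084
tool shift mm [ 1.3  2.7 13.4] turn(y) -0.07 end-frame shift n/a
```

View pics/c10.png

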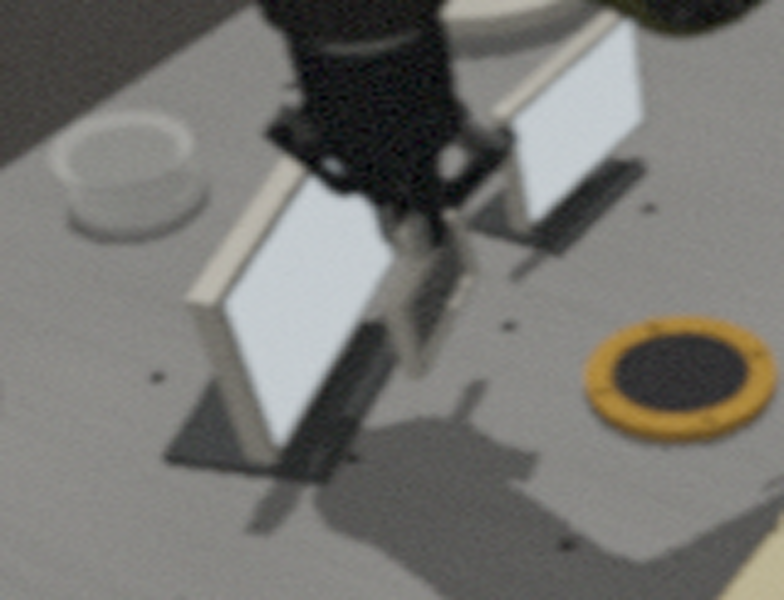

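View pics/sd9.png

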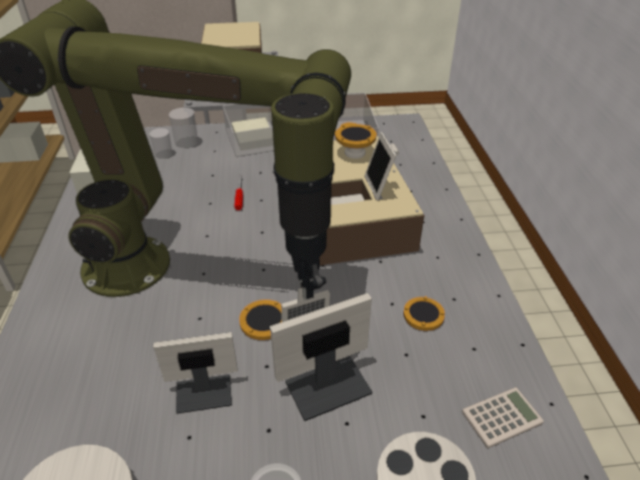

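View pics/w9.png

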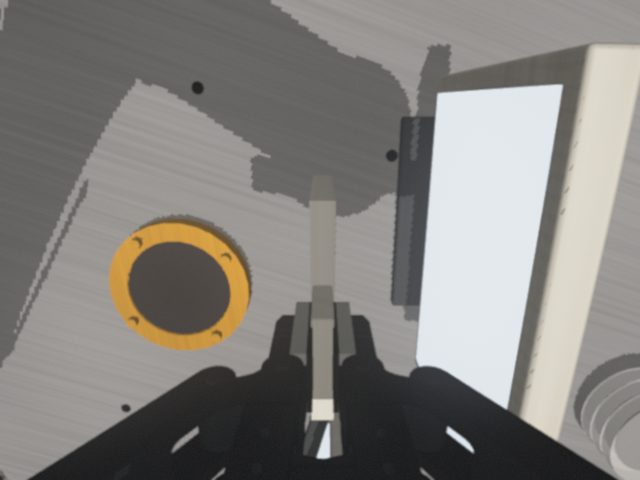

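The wrist view shows the plate edge at columns 310–336, the lit face at columns 416–562, and the large panel's end at top right. I'll fit the face plane and edges from this close view.

```bash
cat > m.py <<'E'
from h import *
import sys
z=load(sys.argv[1]); i=z['im'].astype(int)
vv,uu=np.mgrid[0:480,0:640]
mm=(i[...,2]>i[...,0]+5)&(i.min(2)>170)&(uu>380)
nn,l,s,_=cv2.connectedComponentsWithStats(mm.astype(np.uint8)); k=1+s[1:,4].argmax(); mm=(l==k).astype(np.uint8); print(s[k])
e=cv2.erode(mm,np.ones((7,7)))>0; uv=np.c_[uu[e],vv[e]]; P=dep(z,uv); P=P[z['d'][uv[:,1],uv[:,0]]>0]
for _ in range(4):
    c=P.mean(0); w,V=np.linalg.eigh(np.cov((P-c).T)); n=V[:,0]; P=P[np.abs((P-c)@n)<4]
n*=np.sign(n[1]); print('n',n.round(4),'yaw n',np.degrees(np.arctan2(n[1],n[0])).round(2),'sd',np.sqrt(w[0]).round(2))
nh=n*[1,1,0]; nh/=np.linalg.norm(nh); t=np.array([-nh[1],nh[0],0]); print('offset',c@nh)
tcp=manip.sense()['eef_pos']; print('tcp dist to face',tcp@nh-c@nh)
C=max(cv2.findContours(mm,0,1)[0],key=cv2.contourArea).reshape(-1,2)
o,d=ray(z,C.astype(float)); Q=o+d*((c@nh-o@nh)/(d@nh))[:,None]
print('t rel tcp',np.percentile((Q-tcp)@t,[0,2,98,100]).round(1),'z',np.percentile(Q[:,2],[0,2,98,100]).round(1))
E
python3 m.py w9
```

```text
[  416    85   147   324 32798]
n [-0.3243  0.9459  0.0014] yaw n 108.93 sd 0.28
offset -508.91284066890086
tcp dist to face 67.07079536362522
t rel tcp [-87.6 -87.5  87.2  92.8] z [ 60.2  60.8 194.2 194.3]
```

```bash
python3 - <<'E'
from h import *
z=load('w9'); cv2.imwrite('pics/c11.png',cv2.resize(z['im'][160:480,240:400],None,fx=3.5,fy=1.85,interpolation=cv2.INTER_CUBIC)[:,:,::-1])
tcp=manip.sense()['eef_pos']; nh=np.array([-.3243,.9459,0]);t=np.array([-.9459,-.3243,0])
for uv,h in [((323,200),163),((323,177),93)]:
    p=onz(z,[uv],h)[0]-tcp; print(uv,(p@t).round(1),(p@nh).round(1), dep(z,[(uv[0],uv[1]+2)])[0].round(1))
zs=load('s9'); X=dep(zs,[(241,180),(238,172)]); print(X)
E
python3 -m pendant '0.001 0.003 0.008 0.1 0; 0 0 0.004 0 0; 0 0 0 0 0'; python3 -c "
from h import *
go([444.9,-329.5,167],-71.07); snap('wrist','w10')"; python3 m.py w10
```

```text
(323, 200) -47.4 -0.9 [ 485.7 -301.5  161.6]
(323, 177) -43.7 -0.6 [ 484.5 -301.6  106.2]
[[ 417.94232608 -322.04899024  116.07811996]
 [ 429.65300141 -315.74223092  157.41686673]]
clock: 13.85
eef_pos: [444.8, -327.5, 166.9]
ee_rot: [[-0.947, 0.002, 0.321], [-0.321, 0.006, -0.947], [-0.004, -1.0, -0.005]]
force: [-0.5, 0.6, -2.3]
finger_gap: 0.079
t 13.85 p [ 444.8 -327.5  166.9] zang -71.25 yax [ 0.002  0.006 -1.   ] F [-0.5  0.6 -2.3] gap 0.079
tool shift mm [ 0.6 -0.1  1.9] turn(y) -0.18 end-frame shift n/a
[  400    80   125   312 27696]
n [-3.249e-01  9.457e-01  1.000e-04] yaw n 108.96 sd 0.26
offset -509.13110589568504
tcp dist to face 55.059136770748694
t rel tcp [-88.4 -88.4  90.4  92.4] z [ 59.4  60.5 194.7 194.8]
```

View pics/c11.png

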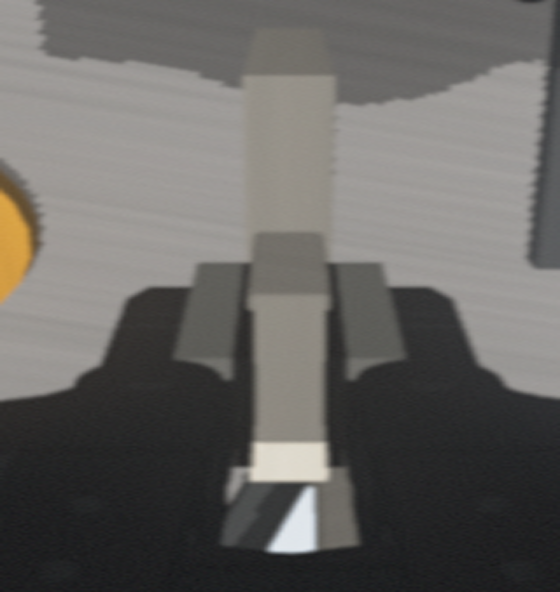

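```bash
python3 -m pendant '-0.0025 -0.001 0.002 -0.2 0; 0 0 0 0 0; 0 0 0 0 0'; python3 -c "
from h import *
st(); snap('wrist','w11'); snap('side','sd11'); snap('scene','s11')
z=load('w11'); cv2.imwrite('pics/c12.png',cv2.resize(z['im'][160:480,240:400],None,fx=3.5,fy=1.85,interpolation=cv2.INTER_CUBIC)[:,:,::-1])"; python3 m.py w11
```

```text
clock: 14.2
eef_pos: [448.0, -328.4, 167.9]
ee_rot: [[-0.946, 0.002, 0.325], [-0.325, 0.006, -0.946], [-0.004, -1.0, -0.005]]
force: [0.4, 0.2, -1.0]
finger_gap: 0.077
t 14.2 p [ 448.  -328.4  167.9] zang -71.04 yax [ 0.002  0.006 -1.   ] F [ 0.4  0.2 -1. ] gap 0.077
[  396    92   121   296 25648]
n [-3.250e-01  9.457e-01 -4.000e-04] yaw n 108.96 sd 0.26
offset -509.16207057621455
tcp dist to face 52.99266518122295
t rel tcp [-85.8 -85.7  93.   95.2] z [ 59.   60.2 194.8 194.9]
```

View pics/c12.png

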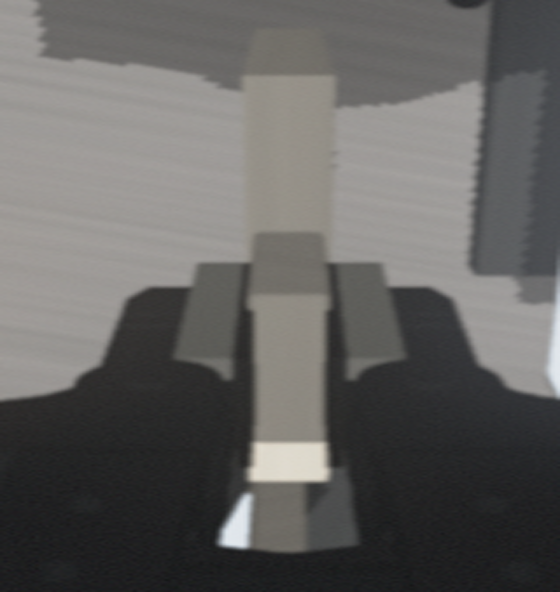

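View pics/s11.png

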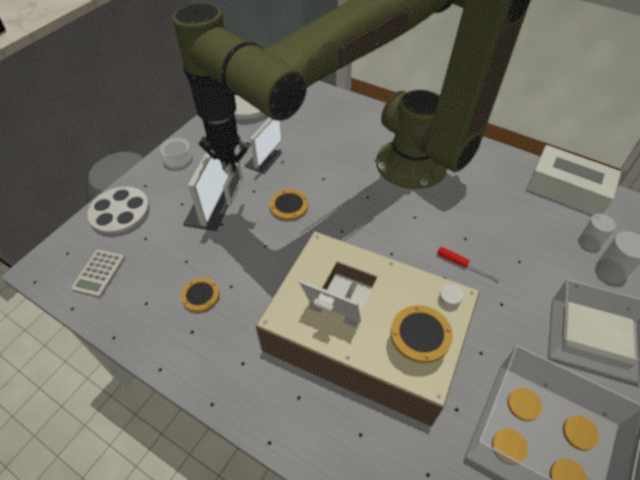

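```bash
python3 -c "
from h import *
st(); manip.finish_job(); st()"
```

```text
t 14.35 p [ 447.9 -328.4  167.9] zang -71.04 yax [ 0.002  0.006 -1.   ] F [ 0.4  0.6 -0.6] gap 0.076
the job is handed in; nothing more can be done
the job is handed in; nothing more can be done
```

I folded the flap back by its pull to about 108° and it has stayed open. I then drew the filter straight up by its tab and handed the job in with the plate still gripped in front of the larger, 200 x 150 mm light panel. That took 14.4 s of the 51 s allowed.

**Last checks, from the wrist camera and robot state:**
- **Distance:** the plate's mid-plane is 53 mm from the lit face, so its front surface is about 48 mm away. Nothing touches the panel.
- **Squareness:** the gripper is turned to within about 0.1° of the face.
- **Centring:** the plate is within about 1 mm of the face centre sideways, and the mesh centre is at about 126 mm height against the nominal 125 mm.
- **Surroundings:** the flap is open and the bystanders look undisturbed in the last scene picture.

**Imperfect or disagreeing checks:**
- **Plate leaning:** the plate leans about 2–3° within its own plane, because the tool's tilt drifted during the carry. I left it, since the moves cannot correct tilt.
- **Camera disagreement:** the three views placed the lit face within about 5 mm of each other. The wrist view put the lit area's mid-height about 2 mm above nominal. I used the close wrist view for distance and sideways position, and the nominal height.

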